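Fish the spout collar out of the gap between the food pans

TASK

A brass collar (a plain ring) has dropped into the narrow gap between the lidded food pans. With the bent rod (the one whose end turns down to a cross bar) reach in over the collar, and draw it out through the open end of the gap until it lies on the counter just in front, at least a finger's breadth clear of the pans; then lay the rod down on the counter and let go. Do not touch the collar with the gripper or arm, and leave the straight rod where it lies.

Things in the scene. Friction and masses are not known exactly. Their poses are not given: they have to be found in the camera images.
- pans: Three lidded steel food pans, fixed, in a U round a gap 50 mm wide, 176 mm deep, open above; pans 80 mm high, 101 mm with lid handles. Origin on the counter at the middle of the gap's open end; +y runs into the gap along its middle, x across, z up. Walls at x = -25 and +25 mm (each pan 108 mm thick), closed end at y = 176 mm; at y below 0 lies open counter.
- collar: Plain brass ring lying flat on the counter in the gap: 38 mm outside diameter, 22 mm hole, 16 mm high, about 50 g, slides freely. Origin at the centre of its underside, z its axis. It lies 45 to 85 mm in from the gap's open end, within 4 mm of the gap's middle line.
- hook_grip (a point): Bent rod, 0.11 kg, standing on the counter. Point: in the wooden handle, 18 mm above its underside. +x along the rod to its bent end, z up. Handle 22 mm wide, 36 high, x -65 to +45 mm. From it an 8 mm steel rod runs on 10 mm above this point and at x = 200 mm turns down to a cross bar along y, 30 mm long, 8 thick, its underside level with the handle's. Balances near x = +32 mm.
- straight_grip (a point): A straight rod with the same wooden handle but no bend and no cross bar at its end, 200 mm from this point; a bystander. Point and frame as for the bent rod. Either rod may be the nearer one to the gap.
There are look-alikes about, which are no part of the job. What is meant by the collar is not red or turquoise, and is the smaller of those in its own colour.

How it is judged:
At the end, for the whole second after the job is handed in: The collar lies at rest on the counter in front of the gap's open end, its centre 29 to 250 mm out from the line of the open end (so at least 10 mm clear of the pans) and within 150 mm to either side of the gap's middle line; the bent rod lies at rest on the counter, released (y of collar in the frame of pans between -0.25 and -0.029 m and x of collar in the frame of pans between -0.15 and 0.15 m and height (world z) of collar between -0.01 and 0.03 m and linear speed of each of collar, hook below 0.02 m/s and height (world z) of hook_grip between 0 and 0.05 m); the robot touches nothing.
It fails at once if the gripper or arm touches the collar (contact force between any of the fingers, the arm and collar above 0.5 N).
It fails at once if the straight rod is moved more than 40 mm (distance of straight_grip from where it was at the start of the episode above 0.04 m).
It also fails if it takes over 43 s, if anything falls off the work surface, if the arm or the gripper's body presses on something with over 40 N, if the wrist force passes 120 N, or if a joint passes its speed limit or range.

ROBOT

A 6-joint arm with a two-finger parallel gripper is mounted at the origin on the work surface. World frame = base frame: x ahead of the robot, y to its left, z up, the work surface at z = 0. Lengths are in m, angles in rad, forces in N, time in s.
With the tool pointing down it reaches from about 0.3 to 0.775 m from the base axis. Payload 14.6 kg.
Tool frame: the origin (TCP) lies midway between the tips of the shut fingers; the grasp point (between the pads) lies 19 mm behind it; z points along the fingers, y is the line along which they close (so a half turn about z gives the same grasp; the last joint's range is limited). The gripper opens to 94 mm and grips with 3 to 60 N. Pads are 16 mm wide; open, the fingers measure 119 mm over their backs; the gripper's body (75 mm by 177 mm) begins 78 mm behind the grasp point.
Start: joints at [1.048, 0.3, 1.521, -0, 1.321, -0.067], TCP at [0.242, 0.494, 0.205] pointing down, gripper open.
Joint ranges: [-3.03, 3.03], [-0.79, 2.21], [0.23, 2.52], [-1.04, 4.18], [0, 3.07], [-2.55, 2.55]. Speed limits (rad/s): [2.22, 2.22, 2.57, 3.14, 3.14, 3.14].

INTERFACE

Orientations are given as [roll, pitch, yaw] about the fixed x, y, z axes, in that order (R = Rz(yaw) Ry(pitch) Rx(roll)).
In Python, from station import * gives the robot as it stands.
- The arm moves only by the tool send_rows, never from a script. Its argument "targets" is a list of rows, each an object of numbers: "x", "y", "z": the shift along the world's x, y, z in units of 0.2 m (1.0 is 0.2 m); "spin": the turn about the world's z in units of pi/2 rad (1.0 is pi/2 rad); "claw": the finger opening in mm, from 0 to 94. A call has 1 to 20 rows; each row shifts and turns the commanded pose from where the row before left it; what a row does not reach is not made up. A row lasts 1/10 s, in which the tool goes at most 50 mm and 8.59 degrees, less where a joint would pass 70% of its speed; a pose out of reach is approached as far as the arm can. A call with a number of a shift or a turn outside -1 to 1 is refused whole. A call with a gripper value outside its range is refused whole. The fingers move at their own pace and stop on an object; "force" is the grip in N (left out, the last holds). Time passes only in rows, so rows that do not move let the fingers close. It gives the time, the measured TCP pose, the force, the opening and the grip force at its end, in the units of the state.
- get_obs(): the state, without advancing time (a new reading comes with each control period).
- camera(name): name is "scene" or "top"; returns the picture (400x640x3 uint8, blue, green, red); there is no depth.
- camera_model(name): a dict with "fovy" (degrees; the focal length in pixels is half the picture's height over the tangent of half this angle, whatever the lens; pixels are square), "cx", "cy" (the principal point, pixels), "dist" ([k1, k2, p1, p2, k3] as OpenCV has them; the pictures are not rectified), "T" (4x4, takes a point from camera to world coordinates). Camera axes: x right, y down, z forward; pixel columns grow to the right and rows downward; lengths in m; the calibration is good to about 2 mm. A picture is of the moment at which its call begins. camera_model takes no time and is no camera call.
- hand_in(): hands the job in; it is judged then, once.
The state is a dict: "time_s": time; "qpos": joint angles; "joint_vel": joint speeds; "tau": joint torques, N m; "ee_pos": TCP position; "eef_rot": TCP orientation; "force": force on the tool from outside, world axes, zero at the start; "moment": the same for the moment, N m; "grip_width": finger opening in m; "grip_force": force on a finger pad.
Only numpy, scipy, OpenCV 4.12 (cv2) and the standard library are available. Lean on these libraries where they do the work, as an engineer would, in place of code of your own. Each camera call takes 0.05 s, during which the arm holds its last target. There are 200 camera calls.

## Working session

There is one attempt and no reset: what is moved stays moved. The work goes in short steps, Python scripts to look and compute and a tool call to move; the robot and the scene stay as the last step left them, time stands still between calls to the robot, and variables do not carry over. Pictures are saved under pics/ and viewed, at most 10 in all, crops included, and the job is handed in when it is done.

Besides the shell and the picture viewer there is one more tool, called as a command line: name --argument value ..., lists and objects as JSON in quotes. send_rows: Moves the arm, as the interface text tells. Its arguments: {"type":"object","properties":{"targets":{"type":"array"},"force":{"type":"number"}},"required":["targets"]}

```bash
mkdir -p pics; python3 - <<'E'
from station import *
import cv2,numpy as np
for n in("scene","top"):
    im=camera(n);cv2.imwrite(f"pics/{n}0.png",im);m=camera_model(n);print(n,m["fovy"],m["cx"],m["cy"],m["dist"],np.round(m["T"],3).tolist())
print(get_obs())
E
```

```text
scene 52.26096173732918 321.75164174665827 204.10568015527036 [-0.07994643  0.          0.          0.          0.        ] [[-0.786, 0.482, -0.386, 0.802], [0.617, 0.594, -0.515, 0.345], [-0.019, -0.644, -0.765, 0.645], [0.0, 0.0, 0.0, 1.0]]
top 45.275106534666186 320.04230157289703 191.744685127914 [-0.11608228  0.          0.          0.          0.        ] [[0.026, -0.987, 0.159, 0.386], [-0.999, -0.029, -0.022, -0.055], [0.026, -0.159, -0.987, 0.961], [0.0, 0.0, 0.0, 1.0]]
{'time_s': 0.1, 'qpos': array([ 1.04835212e+00,  3.00431223e-01,  1.52151045e+00, -1.76422321e-05,
        1.32071837e+00, -6.65692555e-02]), 'joint_vel': array([ 0.00015837, -0.00012426, -0.00056625,  0.00161684,  0.0026235 ,
       -0.00191238]), 'tau': array([-1.06378564e-03, -5.32636178e+01, -3.53286016e+01,  7.08266487e-02,
        2.35021894e-02, -5.36162236e-05]), 'ee_pos': array([0.24200899, 0.49362922, 0.20493809]), 'eef_rot': array([-3.14052649e+00, -5.39518674e-05,  2.68572205e+00]), 'force': array([-0.19947592, -0.13839595, -0.53985076]), 'moment': array([-0.0079687 ,  0.02287061,  0.00181499]), 'grip_force': 0.0, 'grip_width': 0.09388375186399768}
```

View pics/scene0.png

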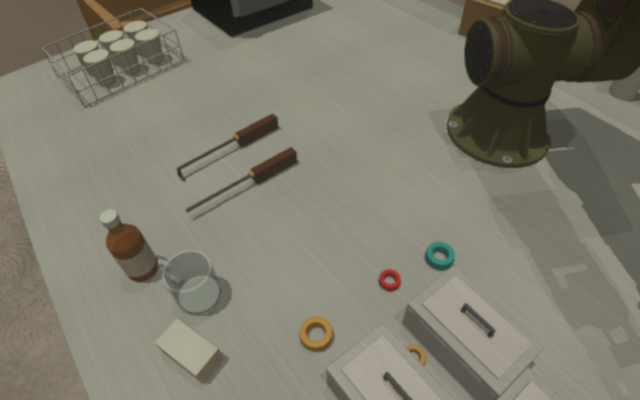

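View pics/top0.png

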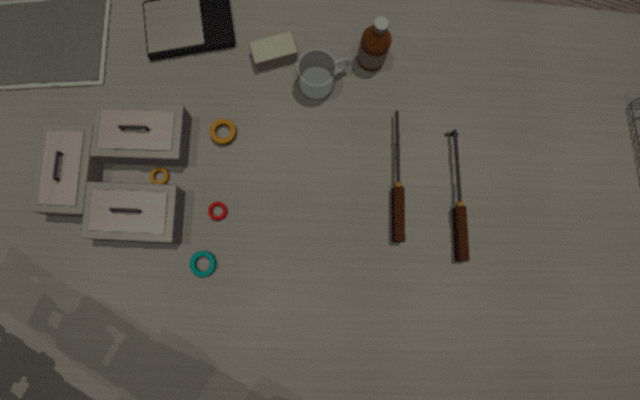

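The top view shows the bent rod with its bar end at (452,132) and handle around (461,232). The straight rod is at (398,180). The collar is at (160,176) in the gap, which opens to the right, towards world -y. The large brass look-alike is at (222,131).

```bash
cat > h.py <<'E'
from station import *
import cv2,numpy as np
def ray(n,px):
    m=camera_model(n);f=200/np.tan(np.radians(m["fovy"]/2));K=np.array([[f,0,m["cx"]],[0,f,m["cy"]],[0,0,1]])
    u=cv2.undistortPoints(np.array(px,float).reshape(-1,1,2),K,np.array(m["dist"])).reshape(-1,2)
    T=np.array(m["T"]);d=np.c_[u,np.ones(len(u))]@T[:3,:3].T
    return T[:3,3],d
def plane(n,px,z):
    o,d=ray(n,px);return o+d*((z-o[2])/d[:,2])[:,None]
def tri(p1,p2):
    (o1,d1),(o2,d2)=ray("scene",[p1]),ray("top",[p2]);d1,d2=d1[0],d2[0]
    s=np.linalg.lstsq(np.c_[d1,-d2],o2-o1,rcond=None)[0];a,b=o1+s[0]*d1,o2+s[1]*d2
    return (a+b)/2,np.linalg.norm(a-b)
def blobs(im,lo,hi,amin=40):
    m=cv2.inRange(cv2.cvtColor(im,cv2.COLOR_BGR2HSV),lo,hi)
    m=cv2.morphologyEx(m,cv2.MORPH_CLOSE,np.ones((3,3)))
    c,_=cv2.findContours(m,cv2.RETR_EXTERNAL,cv2.CHAIN_APPROX_NONE)
    return [x for x in c if cv2.contourArea(x)>amin]
E
python3 - <<'E'
from h import *
for n in("scene","top"):
    im=cv2.imread(f"pics/{n}0.png")
    for nm,lo,hi in(("wood",(0,90,20),(12,255,120)),("brass",(14,110,60),(28,255,255))):
        for c in blobs(im,lo,hi):
            r=cv2.minAreaRect(c);print(n,nm,cv2.contourArea(c),np.round(r[0],1),np.round(r[1],1),round(r[2]),np.round(cv2.boxPoints(r)).tolist(),"\n  z0:",np.round(plane(n,[r[0]],0.016 if nm=="brass" else 0.036)[0],3))
t=cv2.imread("pics/top0.png")
cv2.imwrite("pics/a.png",cv2.resize(t[90:250,30:240],None,fx=3.7,fy=3.7,interpolation=2))
cv2.imwrite("pics/b.png",cv2.resize(t[100:270,380:480],None,fx=3.5,fy=3.5,interpolation=2))
E
```

```text
scene wood 224.0 [273.2 160.8] [ 6.8 45.1] 62 [[252.0, 168.0], [292.0, 147.0], [295.0, 153.0], [255.0, 174.0]] 
  z0: [ 0.5   -0.227  0.036]
scene wood 157.5 [256.4 125.2] [ 5.7 40.7] 63 [[237.0, 132.0], [273.0, 113.0], [276.0, 118.0], [240.0, 137.0]] 
  z0: [ 0.464 -0.354  0.036]
scene brass 123.5 [417.5 352.2] [23.4  9.7] 47 [[406.0, 347.0], [413.0, 340.0], [429.0, 357.0], [422.0, 364.0]] 
  z0: [0.554 0.252 0.016]
scene brass 832.0 [315.5 333.5] [33. 31.] 90 [[300.0, 317.0], [331.0, 317.0], [331.0, 350.0], [300.0, 350.0]] 
  z0: [0.659 0.128 0.016]
scene brass 71.5 [145.9 274.4] [ 7.  26.9] 59 [[133.0, 278.0], [156.0, 265.0], [159.0, 271.0], [136.0, 284.0]] 
  z0: [ 0.833 -0.148  0.016]
scene brass 927.5 [124.2 240.9] [34.9 35.3] 63 [[101.0, 233.0], [132.0, 217.0], [148.0, 249.0], [116.0, 264.0]] 
  z0: [ 0.838 -0.246  0.016]
scene brass 719.0 [481.7  19.1] [38.8 38.7] 12 [[459.0, 34.0], [467.0, -4.0], [505.0, 4.0], [497.0, 42.0]] 
  z0: [-0.44  -0.381  0.016]
scene brass 1950.5 [133.5  19. ] [ 38. 113.] 90 [[77.0, 0.0], [190.0, 0.0], [190.0, 38.0], [77.0, 38.0]] 
  z0: [ 0.473 -1
[... 263 characters left out ...]
0: [0.493 0.123 0.036]
top wood 532.0 [397.4 213.5] [55.1 12.2] 89 [[391.0, 186.0], [403.0, 186.0], [404.0, 241.0], [392.0, 241.0]] 
  z0: [ 0.497 -0.228  0.036]
top wood 555.0 [375.3  42.3] [28.2 28.1] 12 [[359.0, 53.0], [364.0, 26.0], [392.0, 32.0], [386.0, 59.0]] 
  z0: [ 0.856 -0.183  0.036]
top brass 241.5 [159. 175.] [16. 18.] 90 [[150.0, 167.0], [168.0, 167.0], [168.0, 183.0], [150.0, 183.0]] 
  z0: [0.563 0.25  0.016]
top brass 495.0 [222.5 131. ] [24.7 26.2] 45 [[204.0, 132.0], [223.0, 113.0], [240.0, 130.0], [222.0, 149.0]] 
  z0: [0.658 0.126 0.016]
top brass 227.0 [376.  39.] [28.6 20.7] 21 [[359.0, 43.0], [366.0, 24.0], [393.0, 35.0], [386.0, 54.0]] 
  z0: [ 0.874 -0.187  0.016]
```

View pics/a.png

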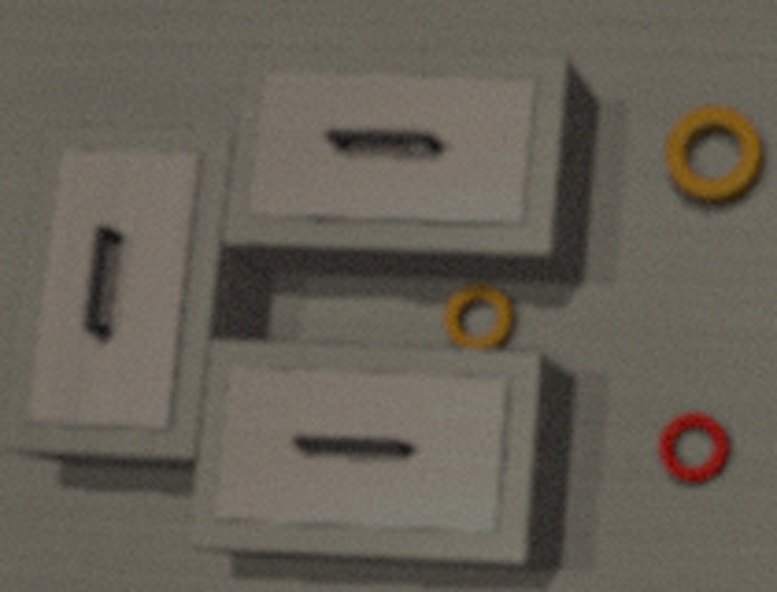

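View pics/b.png

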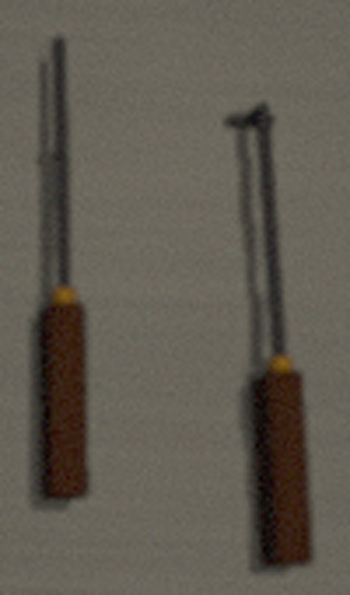

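The pan crop gives the corners of the gap and shows the collar at crop (479,318). The rod crop shows the bent rod's axis running from the ferrule at crop (280,362) to the bend at (264,110).

```bash
python3 - <<'E'
from h import *
A=lambda *p:[np.array([30,90])+(np.array(q)+.5)/3.7-.5 for q in p]
B=lambda *p:[np.array([380,100])+(np.array(q)+.5)/3.5-.5 for q in p]
P=np.round(plane("top",A((553,257),(222,245),(541,355),(212,341)),.08),4);print(P)
G=np.round(plane("top",A((583,285),(572,378)),0),4);print(G)
mo=(P[0]+P[2])/2;e=(P[1]+P[3])/2;print("mouth",mo,"deep",e,np.linalg.norm(e-mo),"yaw of +y deg",np.degrees(np.arctan2(*(e-mo)[1::-1])),"gap w",np.linalg.norm(P[0]-P[2]))
R=plane("top",B((280,372),(264,112)),.028);d=R[1]-R[0];print("rod",R,np.degrees(np.arctan2(d[1],d[0])),np.linalg.norm(d))
H=plane("top",B((280,372),(288,562)),.036);print("handle top ends",H)
print("handle tri",tri((256.4,125.2),(460,233)),"straight",tri((273.2,160.8),(397.4,213.5)),"bigring",tri((315.5,333.5),(222.5,131)))
print("collar",plane("top",[(159.2,175.5)],.012),"red",plane("top",[(217.5,210.5)],.01))
print("bend tip",plane("top",B((264,108),(235,120)),.008))
E
```

```text
[[0.583  0.1932 0.08  ]
 [0.585  0.3686 0.08  ]
 [0.5322 0.1955 0.08  ]
 [0.5345 0.3685 0.08  ]]
[[0.5854 0.1977 0.    ]
 [0.5331 0.2001 0.    ]]
mouth [0.5576  0.19435 0.08   ] deep [0.55975 0.36855 0.08   ] 0.17421326729041042 yaw of +y deg 89.29288363017501 gap w 0.050852040273719555
rod [[ 0.51655746 -0.3548598   0.028     ]
 [ 0.66992386 -0.34904089  0.028     ]] 2.1728299961787574 0.15347675085092324
handle top ends [[ 0.51544157 -0.35228555  0.036     ]
 [ 0.40875427 -0.35523566  0.036     ]]
handle tri (array([ 0.46274052, -0.35292736,  0.03573806]), np.float64(0.0022803609753273696)) straight (array([ 0.49818363, -0.2286093 ,  0.03366656]), np.float64(0.002052750930609908)) bigring (array([0.6587699 , 0.1270248 , 0.01401903]), np.float64(0.0005490667779213767))
collar [[0.56311577 0.25064997 0.012     ]] red [[0.49584985 0.12779856 0.01      ]]
bend tip [[ 0.67849121 -0.35542248  0.008     ]
 [ 0.67029987 -0.33744345  0.008     ]]
```

send_rows --targets '[{"x":0.065,"y":-0.212,"spin":-0.0844,"claw":60},{"x":0.065,"y":-0.212,"spin":-0.0844,"claw":60},{"x":0.065,"y":-0.212,"spin":-0.0844,"claw":60},{"x":0.065,"y":-0.212,"spin":-0.0844,"claw":60},{"x":0.065,"y":-0.212,"spin":-0.0844,"claw":60},{"x":0.065,"y":-0.212,"spin":-0.0844,"claw":60},{"x":0.065,"y":-0.212,"spin":-0.0844,"claw":60},{"x":0.065,"y":-0.212,"spin":-0.0844,"claw":60},{"x":0.065,"y":-0.212,"spin":-0.0844,"claw":60},{"x":0.065,"y":-0.212,"spin":-0.0844,"claw":60},{"x":0.065,"y":-0.212,"spin":-0.0844,"claw":60},{"x":0.065,"y":-0.212,"spin":-0.0844,"claw":60},{"x":0.065,"y":-0.212,"spin":-0.0844,"claw":60},{"x":0.065,"y":-0.212,"spin":-0.0844,"claw":60},{"x":0.065,"y":-0.212,"spin":-0.0844,"claw":60},{"x":0.065,"y":-0.212,"spin":-0.0844,"claw":60},{"x":0.065,"y":-0.212,"spin":-0.0844,"claw":60},{"x":0.065,"y":-0.212,"spin":-0.0844,"claw":60},{"x":0.065,"y":-0.212,"spin":-0.0844,"claw":60},{"x":0.065,"y":-0.212,"spin":-0.0844,"claw":60}]'

```text
schema error: expected keys x, y, z, spin, claw
```

All five keys are needed in each row.

send_rows --targets '[{"x":0.065,"y":-0.212,"z":0,"spin":-0.0844,"claw":60},{"x":0.065,"y":-0.212,"z":0,"spin":-0.0844,"claw":60},{"x":0.065,"y":-0.212,"z":0,"spin":-0.0844,"claw":60},{"x":0.065,"y":-0.212,"z":0,"spin":-0.0844,"claw":60},{"x":0.065,"y":-0.212,"z":0,"spin":-0.0844,"claw":60},{"x":0.065,"y":-0.212,"z":0,"spin":-0.0844,"claw":60},{"x":0.065,"y":-0.212,"z":0,"spin":-0.0844,"claw":60},{"x":0.065,"y":-0.212,"z":0,"spin":-0.0844,"claw":60},{"x":0.065,"y":-0.212,"z":0,"spin":-0.0844,"claw":60},{"x":0.065,"y":-0.212,"z":0,"spin":-0.0844,"claw":60},{"x":0.065,"y":-0.212,"z":0,"spin":-0.0844,"claw":60},{"x":0.065,"y":-0.212,"z":0,"spin":-0.0844,"claw":60},{"x":0.065,"y":-0.212,"z":0,"spin":-0.0844,"claw":60},{"x":0.065,"y":-0.212,"z":0,"spin":-0.0844,"claw":60},{"x":0.065,"y":-0.212,"z":0,"spin":-0.0844,"claw":60},{"x":0.065,"y":-0.212,"z":0,"spin":-0.0844,"claw":60},{"x":0.065,"y":-0.212,"z":0,"spin":-0.0844,"claw":60},{"x":0.065,"y":-0.212,"z":0,"spin":-0.0844,"claw":60},{"x":0.065,"y":-0.212,"z":0,"spin":-0.0844,"claw":60},{"x":0.065,"y":-0.212,"z":0,"spin":-0.0844,"claw":60}]'

```text
time_s: 2.1
ee_pos: [0.5022, -0.3559, 0.205]
eef_rot: [-3.141, 0.0, 0.029]
force: [0.1, 1.0, 0.9]
grip_width: 0.0599
grip_force: 0.0
```

send_rows --targets '[{"x":0,"y":0,"z":-0.2,"spin":0,"claw":60},{"x":0,"y":0,"z":-0.2,"spin":0,"claw":60},{"x":0,"y":0,"z":-0.2,"spin":0,"claw":60},{"x":0,"y":0,"z":-0.15,"spin":0,"claw":60},{"x":0,"y":0,"z":-0.1,"spin":0,"claw":60},{"x":0,"y":0,"z":-0.1,"spin":0,"claw":60},{"x":0,"y":0,"z":-0.045,"spin":0,"claw":60},{"x":0,"y":0,"z":0,"spin":0,"claw":60},{"x":0,"y":0,"z":0,"spin":0,"claw":0},{"x":0,"y":0,"z":0,"spin":0,"claw":0},{"x":0,"y":0,"z":0,"spin":0,"claw":0},{"x":0,"y":0,"z":0,"spin":0,"claw":0},{"x":0,"y":0,"z":0,"spin":0,"claw":0},{"x":0,"y":0,"z":0,"spin":0,"claw":0}]' --force 40

```text
time_s: 3.5
ee_pos: [0.5022, -0.3543, 0.0068]
eef_rot: [3.141, -0.0, 0.034]
force: [-0.1, -0.3, 1.9]
grip_width: 0.0218
grip_force: 40.0
```

send_rows --targets '[{"x":0,"y":0,"z":0.1,"spin":0,"claw":0},{"x":0,"y":0,"z":0.2,"spin":0,"claw":0},{"x":0,"y":0,"z":0.2,"spin":0,"claw":0},{"x":0.0,"y":0.06,"z":0,"spin":0.06,"claw":0},{"x":0.0,"y":0.14,"z":0,"spin":0.081,"claw":0},{"x":0.0,"y":0.14,"z":0,"spin":0.083,"claw":0},{"x":0.03,"y":0.14,"z":0,"spin":0.083,"claw":0},{"x":0.03,"y":0.14,"z":0,"spin":0.083,"claw":0},{"x":0.03,"y":0.14,"z":0,"spin":0.083,"claw":0},{"x":0.03,"y":0.14,"z":0,"spin":0.083,"claw":0},{"x":0.03,"y":0.14,"z":0,"spin":0.083,"claw":0},{"x":0.03,"y":0.14,"z":0,"spin":0.083,"claw":0},{"x":0.03,"y":0.14,"z":0,"spin":0.083,"claw":0},{"x":0.03,"y":0.14,"z":0,"spin":0.083,"claw":0},{"x":0.03,"y":0.14,"z":0,"spin":0.083,"claw":0},{"x":0,"y":0.07,"z":0,"spin":0,"claw":0},{"x":0,"y":0,"z":0,"spin":0,"claw":0},{"x":0,"y":0,"z":0,"spin":0,"claw":0}]'

```text
time_s: 5.3
ee_pos: [0.5559, -0.0209, 0.1064]
eef_rot: [-3.141, 0.0, 1.557]
force: [-0.7, -1.2, -1.1]
grip_width: 0.0216
grip_force: 40.0
```

```bash
python3 - <<'E'
from h import *
for n in("scene","top"): cv2.imwrite(f"pics/{n}1.png",camera(n))
o=get_obs();print(o["ee_pos"],o["eef_rot"],o["qpos"])
a=cv2.imread("pics/scene1.png");b=cv2.imread("pics/top1.png")
cv2.imwrite("pics/c.png",np.vstack([cv2.resize(a[160:400,220:540],(640,480))[:300]*1,cv2.resize(b[100:250,80:400],(640,300))]))
E
```

```text
[ 0.55594705 -0.02131918  0.10645101] [-3.14153567e+00  1.35041413e-04  1.55658684e+00] [-1.04093461e-01  4.13926828e-01  1.60950503e+00 -1.55240974e-04
  1.11820542e+00 -8.98160790e-02]
```

View pics/c.png

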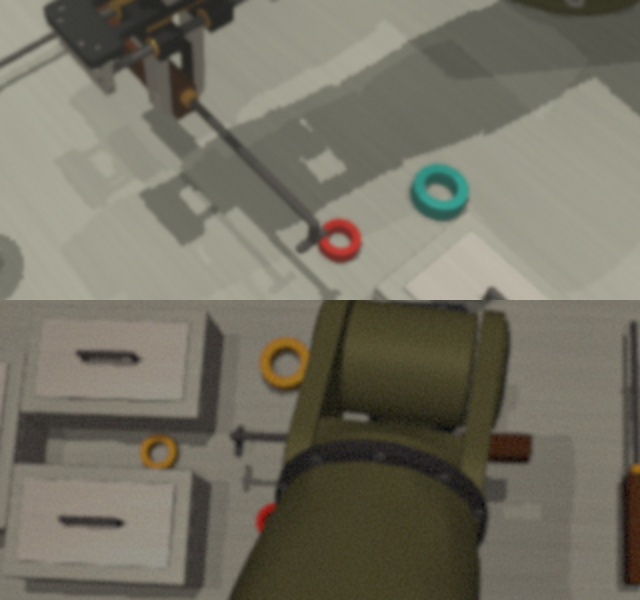

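The held bent rod points at the gap. Its bar is at top pixel (199,170) and scene pixel (376,279), roughly 0.1 m up. I'll check its place against the gap line.

```bash
python3 - <<'E'
from h import *
print(plane("top",[(199,170),(199,163.5),(199.5,177)],.104), tri((375.5,279),(199,170)))
im=cv2.imread("pics/top1.png")
for c in blobs(im,(14,110,60),(28,255,255)): r=cv2.minAreaRect(c);print(np.round(r[0],1),plane("top",[r[0]],.012))
E
```

```text
[[0.55827127 0.14814556 0.104     ]
 [0.57038952 0.14897951 0.104     ]
 [0.54531222 0.14634497 0.104     ]] (array([0.55768773, 0.1477347 , 0.1063042 ]), np.float64(0.00036272648424171455))
[398.  189.5] [[ 0.54879487 -0.23318098  0.012     ]]
[242.1 295.4] [[0.33097228 0.07056005 0.012     ]]
[159. 175.] [[0.56413355 0.25114691 0.012     ]]
[245.1 165. ] [[0.58968462 0.07709075 0.012     ]]
[305.5 158.8] [[ 0.60629949 -0.04469564  0.012     ]]
[283.4 126.1] [[0.67363295 0.00275376 0.012     ]]
[226.1 134.9] [[0.65146819 0.11920846 0.012     ]]
[375.9  39.9] [[ 0.87348495 -0.18728915  0.012     ]]
```

send_rows --targets '[{"x":0.01,"y":0,"z":-0.125,"spin":0,"claw":0},{"x":0,"y":0,"z":-0.1,"spin":0,"claw":0},{"x":0,"y":0,"z":-0.1,"spin":0,"claw":0},{"x":0,"y":0.08,"z":0,"spin":0,"claw":0},{"x":0,"y":0.1,"z":0,"spin":0,"claw":0},{"x":0,"y":0.1,"z":0,"spin":0,"claw":0},{"x":0,"y":0.1,"z":0,"spin":0,"claw":0},{"x":0,"y":0.1,"z":0,"spin":0,"claw":0},{"x":0,"y":0.1,"z":0,"spin":0,"claw":0},{"x":0,"y":0.08,"z":0,"spin":0,"claw":0},{"x":0,"y":0.05,"z":0,"spin":0,"claw":0},{"x":0,"y":0,"z":0,"spin":0,"claw":0},{"x":0,"y":0,"z":0,"spin":0,"claw":0}]'

```text
time_s: 6.7
ee_pos: [0.5581, 0.1215, 0.0415]
eef_rot: [3.142, 0.0, 1.559]
force: [0.9, -0.4, -1.2]
grip_width: 0.0215
grip_force: 40.0
```

```bash
python3 - <<'E'
from h import *
for n in("scene","top"): cv2.imwrite(f"pics/{n}2.png",camera(n))
o=get_obs();print(o["ee_pos"],o["force"])
a=cv2.imread("pics/scene2.png");b=cv2.imread("pics/top2.png")
cv2.imwrite("pics/d.png",np.vstack([cv2.resize(a[250:400,320:520],(640,480))[100:400],cv2.resize(b[130:230,80:290],(640,300))]))
E
```

```text
[0.5581584  0.12115062 0.04149152] [-0.33966067  1.03650492 -1.1470648 ]
```

View pics/d.png

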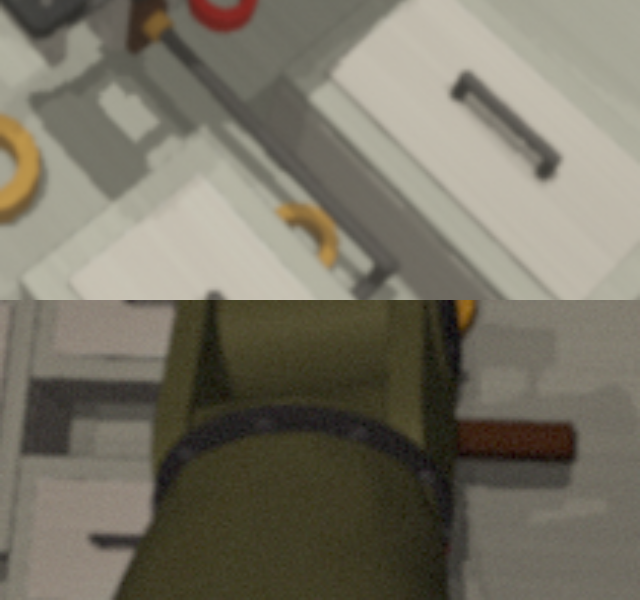

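The scene view shows the bar at crop (375,280), beyond the collar at (310,230), with the rod over the collar. Next I lower and draw.

send_rows --targets '[{"x":0,"y":0,"z":-0.07,"spin":0,"claw":0},{"x":0,"y":0,"z":-0.06,"spin":0,"claw":0},{"x":0,"y":0,"z":-0.038,"spin":0,"claw":0},{"x":0,"y":0,"z":0,"spin":0,"claw":0},{"x":0,"y":-0.03,"z":0,"spin":0,"claw":0},{"x":0,"y":-0.04,"z":0,"spin":0,"claw":0},{"x":0,"y":-0.04,"z":0,"spin":0,"claw":0},{"x":0,"y":-0.05,"z":0,"spin":0,"claw":0},{"x":0,"y":-0.05,"z":0,"spin":0,"claw":0},{"x":0,"y":-0.05,"z":0,"spin":0,"claw":0},{"x":0,"y":-0.05,"z":0,"spin":0,"claw":0},{"x":0,"y":-0.05,"z":0,"spin":0,"claw":0},{"x":0,"y":-0.05,"z":0,"spin":0,"claw":0},{"x":0,"y":-0.05,"z":0,"spin":0,"claw":0},{"x":0,"y":-0.05,"z":0,"spin":0,"claw":0},{"x":0,"y":-0.05,"z":0,"spin":0,"claw":0},{"x":0,"y":-0.04,"z":0,"spin":0,"claw":0},{"x":0,"y":-0.03,"z":0,"spin":0,"claw":0},{"x":0,"y":-0.02,"z":0,"spin":0,"claw":0},{"x":0,"y":0,"z":0,"spin":0,"claw":0}]'

```text
time_s: 8.8
ee_pos: [0.5581, -0.0085, 0.0079]
eef_rot: [3.142, 0.0, 1.559]
force: [0.3, -0.1, -0.7]
grip_width: 0.022
grip_force: 40.0
```

```bash
python3 - <<'E'
from h import *
for n in("scene","top"): cv2.imwrite(f"pics/{n}3.png",camera(n))
o=get_obs();print(o["ee_pos"],o["force"])
a=cv2.imread("pics/scene3.png");b=cv2.imread("pics/top3.png")
cv2.imwrite("pics/e.png",np.vstack([cv2.resize(a[200:400,280:493],(640,600))[100:400],cv2.resize(b[130:230,80:290],(640,300))]))
E
```

```text
[ 0.55809571 -0.00803433  0.00783543] [-0.28773866  0.61704131 -0.87358699]
```

View pics/e.png

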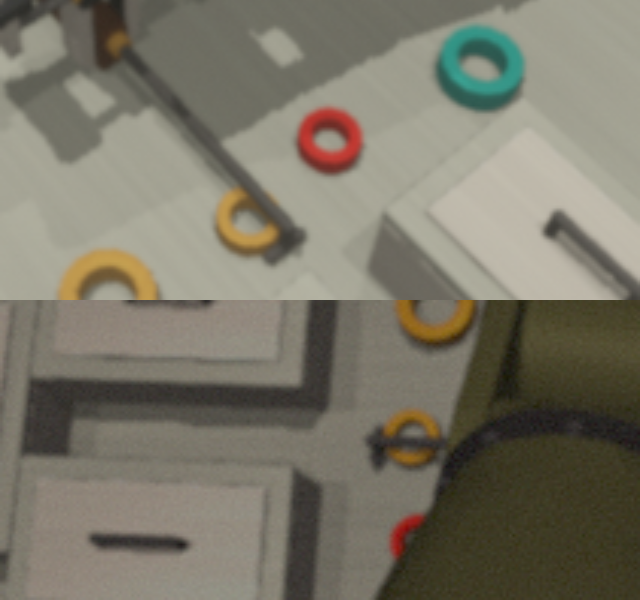

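The collar is out, at top pixel (215,176), well clear of the pans, with the bar just behind it. Now I set the rod down, release it and rise.

send_rows --targets '[{"x":0,"y":0.006,"z":-0.006,"spin":0,"claw":0},{"x":0,"y":0,"z":0,"spin":0,"claw":0},{"x":0,"y":0,"z":0,"spin":0,"claw":60},{"x":0,"y":0,"z":0,"spin":0,"claw":60},{"x":0,"y":0,"z":0,"spin":0,"claw":60},{"x":0,"y":0,"z":0,"spin":0,"claw":60},{"x":0,"y":0,"z":0,"spin":0,"claw":60},{"x":0,"y":0,"z":0.05,"spin":0,"claw":60},{"x":0,"y":0,"z":0.1,"spin":0,"claw":60},{"x":0,"y":0,"z":0.2,"spin":0,"claw":60},{"x":0,"y":0,"z":0.2,"spin":0,"claw":60},{"x":0,"y":0,"z":0.2,"spin":0,"claw":60},{"x":0,"y":-0.2,"z":0.1,"spin":0,"claw":60},{"x":0,"y":-0.2,"z":0,"spin":0,"claw":60},{"x":0,"y":-0.2,"z":0,"spin":0,"claw":60},{"x":0,"y":-0.2,"z":0,"spin":0,"claw":60},{"x":0,"y":-0.2,"z":0,"spin":0,"claw":60},{"x":0,"y":0,"z":0,"spin":0,"claw":60},{"x":0,"y":0,"z":0,"spin":0,"claw":60}]'

```text
time_s: 10.8
ee_pos: [0.5578, -0.2073, 0.177]
eef_rot: [3.142, -0.0, 1.558]
force: [-0.1, 0.8, 0.4]
grip_width: 0.0597
grip_force: 0.0
```

```bash
python3 - <<'E'
from h import *
b=camera("top");cv2.imwrite("pics/f.png",b)
for c in blobs(b,(14,110,60),(28,255,255)): r=cv2.minAreaRect(c);print(np.round(r[0],1),plane("top",[r[0]],.012))
E
```

```text
[214.5 181.5] [[0.55405119 0.13694117 0.012     ]]
[309.  180.5] [[ 0.56174363 -0.05300633  0.012     ]]
[377.7 296.7] [[ 0.33502759 -0.19393271  0.012     ]]
[214.7 170.8] [[0.57602401 0.13787163 0.012     ]]
[222.5 131.5] [[0.6584934  0.12715884 0.012     ]]
[448.2 132. ] [[ 0.67336337 -0.33928994  0.012     ]]
[375.7  40.4] [[ 0.87221056 -0.18700261  0.012     ]]
```

View pics/f.png

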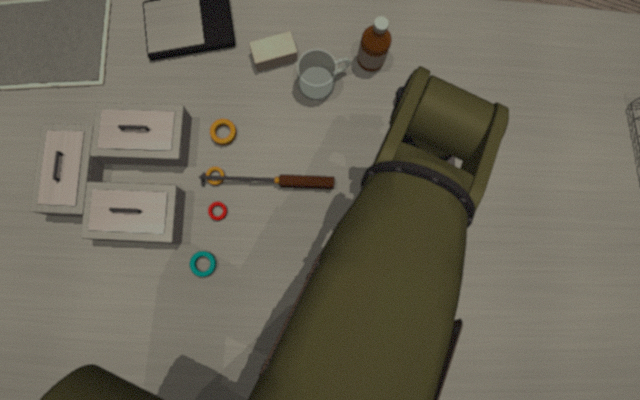

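The collar is at (215,176), about 58 mm out from the mouth. The rod lies flat and released on the counter, and the arm is clear.

```bash
python3 -c "
from station import *
print(hand_in())"
```

```text
the job is handed in; nothing more can be done
None
```

The collar lies on the counter about 58 mm in front of the gap, the bent rod is laid down and released, and the job was handed in at about 11 s; the hand-in returned no verdict.

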